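Third hand: press a flanged post foot against a sprung stop

ROBOT

A 6-joint arm with a two-finger parallel gripper is mounted at the origin on the work surface. World frame = base frame: x ahead of the robot, y to its left, z up, the work surface at z = 0. Lengths are in mm, angles in rad, forces in N, time in s.
With the tool pointing down it reaches from about 400 to 925 mm from the base axis. Payload 12.5 kg.
Tool frame: the origin (TCP) lies midway between the tips of the shut fingers; the grasp point (between the pads) lies 19 mm behind it; z points along the fingers, y is the line along which they close (so a half turn about z gives the same grasp; the last joint's range is limited). The gripper opens to 95 mm and grips with 3 to 60 N. Pads are 20 mm wide; open, the fingers measure 119 mm over their backs; the gripper's body (75 mm by 180 mm) begins 59 mm behind the grasp point.
Start: joints at [-0.106, 0.491, 1.559, -0, 1.092, -0.106], TCP at [625.017, 0.021, 214.661] pointing down, gripper open.
Joint ranges: [-3.1, 3.1], [-0.84, 2.19], [0.05, 2.79], [-1.13, 4.28], [0.06, 2.93], [-2.69, 2.69]. Speed limits (rad/s): [2.22, 2.22, 2.79, 3.14, 3.14, 3.14].

INTERFACE

Orientations are given as a unit quaternion [x, y, z, w].
In Python, from rig import * gives the robot as it stands.
- The arm moves only by the tool servo_tool, never from a script. Its argument "motion" is a list of rows, each an object with "angular": the turn, a rotation vector about the tool's x, y, z each as a share of 120 degrees, from -1 to 1, a list of three; "offset": the shift along the tool's x, y, z each as a share of 50 cm, from -1 to 1, a list of three; "fingers": the opening, from -1 (shut) to 1 (fully open). A call has 1 to 12 rows; each row is the pose to reach, as a shift and turn from the pose commanded when the call began, along the tool's axes at that moment; what a row does not reach only later rows make up. A row lasts 1/10 s, in which the tool goes at most 50 mm and 8.59 degrees, less where a joint would pass 70% of its speed; a pose out of reach is approached as far as the arm can. A call with a number of a shift or a turn outside -1 to 1 is refused whole. A call with a gripper value outside its range is refused whole. The fingers move at their own pace and stop on an object; the grip force is fixed at half the most. Time passes only in rows, so rows that repeat a pose let the fingers close. It gives the time, the measured TCP pose, the force, the opening and the grip force at its end, in the units of the state.
- read_state(): the state, without advancing time (a new reading comes with each control period).
- get_image(name): name is "scene" or "side" or "wrist"; returns a dict with "frame" (400x640x3 uint8, red, green, blue), "z_map" (400x640 float32, mm along the optical axis (not along the pixel's ray), 0 where there is no reading), "mtx" (3x3 intrinsics, pixels), "R" (3x3) and "t" (3): a world point X has camera coordinates R X + t; the wrist camera has in their place "T_tool_cam" (4x4, takes a point from camera to tool coordinates, whose origin is the TCP and whose axes are the flange's). Camera axes: x right, y down, z forward; pixel columns grow to the right and rows downward; lengths in mm; the calibration is good to about 2 mm. A picture is of the moment at which its call begins: read the wrist's pose just before it.
- finish_job(): hands the job in; it is judged then, once.
The state is a dict: "time_s": time; "qpos": joint angles; "qvel": joint speeds; "effort": joint torques, N m; "tcp_pos": TCP position; "ee_rot": TCP orientation; "wrist_force": force on the tool from outside, world axes, zero at the start; "ft_torque": the same for the moment, N m; "finger_gap": opening from 0.0 (shut) to 1.0 (fully open); "gripper_force": force on a finger pad.
Only numpy, scipy, OpenCV 4.12 (cv2) and the standard library are available. Lean on these libraries where they do the work, as an engineer would, in place of code of your own. Each camera call takes 0.05 s, during which the arm holds its last target. There are 200 camera calls.

TASK

Pick up the post foot, set it down flat on the bed of the fixture with its red flange towards the aluminium stop and centred on it, and press it square against the stop until the tip of the black pointer on the blue housing stands in the green zone of the scale, never going into the red. Keep it pressed steadily there for at least three seconds and finish like that, with the robot still holding it pressed in the green so that a workmate can clamp it. Leave the level, the bolt tray and the screwdriver alone.

Things in the scene. Friction and masses are not known exactly. Their poses are not given: they have to be found in the camera images.
- post_foot: The part, loose, about 0.5 kg: grey square tube 40 x 40 mm, 80 mm long, lying level, with a red flange 8 mm thick, 90 wide, 60 high welded on its front end; undersides of both level. Origin on the underside, centred, 40 mm behind the flange's front face. x along the tube out through the flange (tube x -48 to +32, flange +32 to +40), z up. Centre of mass near x = +15.
- flange_face (a point): Point on the post foot: centre of the flange's front face, 40 mm ahead of its origin and 30 mm above its underside. The flange stands out 25 mm beyond the tube on either side, so fingers gripping the tube from above close behind it also bear on its back.
- fixture: Fixed fixture. Dark bed plate, x -90 to +135 mm, y -80 to +80, top 12 mm above the bench, white centre line; blue spring housing at x +90 to +128, 45 mm above the bed. Origin at bench height on the centre line, 40 mm before the face of the stop at rest; x is the pressing direction, z up. Scale on the housing's top: white for stop travel 0 to 8 mm (x +94 to +102), green 8 to 20, red beyond.
- stop: Upright aluminium plate 90 mm wide, 12 thick, 56 high over the bed; slides along fixture +x against springs. Origin on its front face, centre line, at bed-top height; axes as the fixture's. At rest x = 40 mm in the fixture's frame; travel = that x minus 40, at most 30 mm. Spring 0.7 N/mm, no preload: mid-green (14 mm) is about 10 N. Its black pointer lies over the scale, tip 54 mm beyond its face.
- level: Bystander: yellow spirit level, 230 x 22 mm, 45 mm high, loose, standing on its edge. Origin under its centre, x along it.
- bolt_tray: Bystander: open grey tray of bolts, 85 x 120 mm, 40 mm high, loose. Origin under its centre.
- screwdriver: Bystander: screwdriver with green handle, 200 mm long, lying loose along its x axis.
There are look-alikes about, which are no part of the job. Of the things that look like the post_foot, the largest one is meant.

How it is judged (in metres and radians):
On the way, in this order (a step that is already met when the one before it is completed fails the run):
1. the post foot is lifted clear of the bench in the gripper (height (world z) of post_foot above 0.03 m and contact force between the fingers and post_foot above 3 N), for 0.2 s.
2. it is pressed square against the stop with the pointer in the green, for two seconds without a break (x of stop in the frame of fixture between 0.048 and 0.06 m and contact force between post_foot and stop between 4 and 18 N and x of flange_face in the frame of stop between -0.004 and 0.004 m and y of flange_face in the frame of stop between -0.01 and 0.01 m and z of flange_face in the frame of fixture between 0.036 and 0.048 m and angle between post_foot's own z axis and vertical below 0.1 rad and angle between the x axis of post_foot and the x axis of fixture, either way round below 0.08 rad and contact force between the fingers and post_foot above 3 N), for 2 s.
At the end, for the whole second after the job is handed in: Gripper holds the part (over 3 N) against the stop: travel 8 to 20 mm (green), contact force 4 to 18 N, flange within 4 mm of the stop and centred within 10 mm, underside within 6 mm of the bed, upright within 0.10 rad, square within 0.08 rad, slower than 10 mm/s (all of step 2 and linear speed of post_foot below 0.01 m/s); the arm keeps its last pose, push and grip.
It fails at once if the stop is pushed more than 3 mm into the red (x of stop in the frame of fixture above 0.063 m).
It fails at once if the level is disturbed (moved over 20 mm) (distance of level from where it was at the start of the episode above 0.02 m).
It fails at once if the bolt tray is disturbed (moved over 20 mm) (distance of bolt_tray from where it was at the start of the episode above 0.02 m).
It fails at once if the screwdriver is disturbed (moved over 20 mm) (distance of screwdriver from where it was at the start of the episode above 0.02 m).
It also fails if it takes over 58 s, if anything falls off the work surface, if the arm or the gripper's body presses on something with over 40 N, if the wrist force passes 120 N, or if a joint passes its speed limit or range.

## Working session

There is one attempt and no reset: what is moved stays moved. The work goes in short steps, Python scripts to look and compute and a tool call to move; the robot and the scene stay as the last step left them, time stands still between calls to the robot, and variables do not carry over. Pictures are saved under pics/ and viewed, at most 10 in all, crops included, and the job is handed in when it is done.

Besides the shell and the picture viewer there is one more tool, called as a command line: name --argument value ..., lists and objects as JSON in quotes. servo_tool: Moves the arm, as the interface text tells. Its arguments: {"type":"object","properties":{"motion":{"type":"array","items":{"type":"object","properties":{"angular":{"type":"array","items":{"type":"number","minimum":-1,"maximum":1}},"offset":{"type":"array","items":{"type":"number","minimum":-1,"maximum":1}},"fingers":{"type":"number"}}}}},"required":["motion"]}

```bash
mkdir -p pics; cat > h.py <<'E'
from rig import *
import numpy as np, cv2
from scipy.spatial.transform import Rotation as Ro
def cap(n,f=None):
    s=read_state(); d=get_image(n)
    if 'R' not in d or d.get('R') is None:
        T=np.array(d['T_tool_cam']); Rt=Ro.from_quat(s['ee_rot']).as_matrix()
        Rwc=Rt@T[:3,:3]; p=Rt@T[:3,3]+np.array(s['tcp_pos'])
        d['R']=Rwc.T; d['t']=-Rwc.T@p
    z=d['z_map']; K=np.array(d['mtx']); v,u=np.mgrid[:z.shape[0],:z.shape[1]]
    P=np.stack([(u-K[0,2])/K[0,0]*z,(v-K[1,2])/K[1,1]*z,z],-1)
    d['W']=(P-np.array(d['t']))@np.array(d['R'])
    d['W'][z==0]=np.nan
    if f: cv2.imwrite('pics/'+f,d['frame'][:,:,::-1])
    d['s']=s
    return d
E
python3 - <<'E'
from h import *
import pickle
for n in ['scene','side','wrist']:
    d=cap(n,n+'0.png'); pickle.dump(d,open(n+'0.pkl','wb'))
    print(n, -np.array(d['R']).T@d['t'])
print(read_state())
E
```

```text
scene [1397.1501699   192.08074308  671.02169128]
side [ 175.3981767  -459.64578008  517.18357756]
wrist [625.78841142  75.78102294 382.74831347]
{'time_s': 0.15, 'qpos': array([-1.05612057e-01,  4.91418952e-01,  1.55930652e+00,  1.50509332e-05,
        1.09168643e+00, -1.05632634e-01]), 'qvel': array([ 0.00097913, -0.00168342,  0.00048832,  0.00162452,  0.00063532,
       -0.00229189]), 'effort': array([ 3.16444048e-04, -6.12899423e+01, -2.58276522e+01,  6.91918633e-02,
        4.73701756e-02, -5.07232733e-05]), 'tcp_pos': array([6.24828623e+02, 3.70061152e-02, 2.14198328e+02]), 'ee_rot': array([ 7.07101902e-01,  7.07111542e-01, -2.52305145e-04, -3.22767810e-04]), 'wrist_force': array([ 0.42097831, -0.1751595 ,  0.46815421]), 'ft_torque': array([0.00847105, 0.03564405, 0.01670672]), 'gripper_force': 0.0, 'finger_gap': 1.000634759808451}
```

View pics/scene0.png

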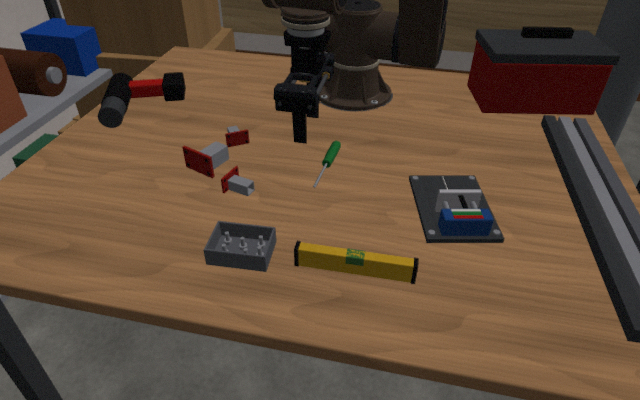

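View pics/side0.png

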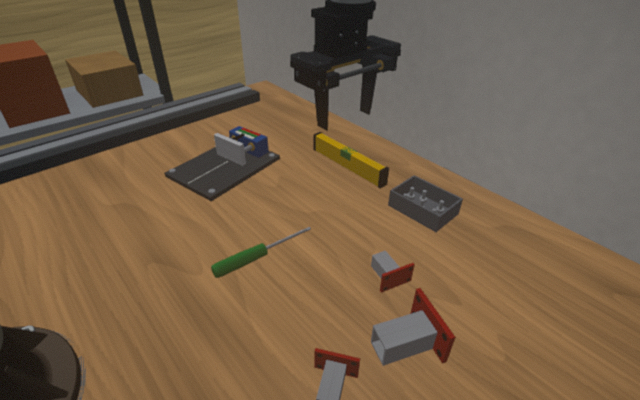

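Three candidates: scene (205,158)/side (412,335) is large, while (237,137) and (238,183) are small. The large one fits "the largest". I'll confirm it in a crop and measure.

```bash
python3 - <<'E'
import pickle,numpy as np,cv2
from h import *
D={n:pickle.load(open(n+'0.pkl','rb')) for n in ['scene','side']}
a=D['scene']['frame'][110:210,160:290]; b=D['side']['frame'][240:400,300:470]
o=np.hstack([cv2.resize(a,(390,300)),cv2.resize(b,(319,300))])
cv2.imwrite('pics/c1.png',o[:,:,::-1])
for n,d in D.items():
    W=d['W']; hsv=cv2.cvtColor(d['frame'],cv2.COLOR_RGB2HSV)
    H,S,V=[hsv[...,i].astype(int) for i in range(3)]
    red=((H<8)|(H>172))&(S>140)&(V>50)
    on=(W[...,2]>3)&(W[...,2]<150)&(W[...,0]>150)&(W[...,0]<1100)&(abs(W[...,1])<600)
    for nm,m in [('red',red&on),('grey',(S<60)&(V>60)&on),('yellow',(H>18)&(H<32)&(S>180)&on&(W[...,2]>8)),('green',(H>45)&(H<80)&(S>120)&on),('blue',(H>100)&(H<125)&(S>120)&on)]:
        k,l,st,c=cv2.connectedComponentsWithStats(m.astype(np.uint8))
        for i in range(1,k):
            if st[i,4]<60: continue
            P=W[l==i]; P=P[~np.isnan(P[:,0])]
            r=cv2.minAreaRect(P[:,:2].astype(np.float32))
            print(n,nm,c[i].round(),st[i,4],'z',np.percentile(P[:,2],[2,98]).round(),'rect',np.round(r[0]),np.round(r[1]),round(r[2],1))
E
```

```text
scene red [157.  87.] 167 z [14. 57.] rect [ 179. -591.] [41. 35.] 28.4
scene red [237. 138.] 264 z [ 4. 43.] rect [ 393. -250.] [11. 60.] 34.9
scene red [198. 161.] 418 z [ 4. 62.] rect [ 534. -298.] [93. 13.] 69.8
scene red [228. 178.] 165 z [ 5. 43.] rect [ 572. -202.] [ 9. 64.] 75.2
scene red [468. 216.] 83 z [56. 60.] rect [628. 333.] [11. 58.] 14.0
scene grey [217. 153.] 409 z [ 5. 43.] rect [ 481. -277.] [43. 62.] 68.0
scene grey [320. 175.] 64 z [12. 18.] rect [492.  -1.] [  7. 102.] 85.6
scene grey [242. 182.] 221 z [ 3. 30.] rect [ 579. -173.] [57. 30.] 76.1
scene grey [458. 199.] 910 z [12. 69.] rect [527. 325.] [ 97. 189.] 84.7
scene grey [241. 243.] 1174 z [ 3. 42.] rect [ 775. -100.] [ 88. 121.] 3.8
scene yellow [356. 261.] 2210 z [ 9. 47.] rect [773. 127.] [ 25. 220.] 1.5
scene green [331. 153.] 212 z [11. 28.] rect [400.   7.] [23. 97.] 84.8
scene green [466. 213.] 86 z [56. 60.] rect [620. 331.] [10. 58.] 13.0
scene green [354. 260.] 88 z [28. 47.] rect [781. 126.] [31.  8.] 87.2
scene blue [464. 224.] 1077 z [14. 58.] rect [623. 331.] [ 42. 100.] 15.3
side red [396. 276.] 412 z [ 5. 42.] rect [ 568. -202.] [ 7. 61.] 75.4
side red [435. 324.] 943 z [ 8. 62.] rect [ 528. -298.] [89.  8.] 69.3
side red [337. 360.] 440 z [ 7. 43.] rect [ 388. -250.] [ 7. 60.] 34.8
side grey [220. 165.] 2577 z [11. 69.] rect [533. 311.] [221. 159.] 13.1
side grey [422. 201.] 1268 z [ 4. 42.] rect [ 772. -100.] [ 88. 120.] 4.0
side grey [288. 237.] 119 z [14. 18.] rect [492.  -1.] [  9. 100.] 87.7
side grey [383. 263.] 411 z [ 5. 29.] rect [ 577. -167.] [44. 28.] 74.1
side grey [403. 336.] 2330 z [ 4. 42.] rect [ 491. -275.] [58. 82.] 70.6
side grey [331. 381.] 861 z [20. 30.] rect [ 365. -267.] [56. 29.] 38.1
side yellow [349. 157.] 1165 z [ 9. 47.] rect [768. 127.] [ 25. 220.] 0.6
side green [238. 258.] 494 z [18. 28.] rect [392.   4.] [19. 97.] 86.3
```

View pics/c1.png

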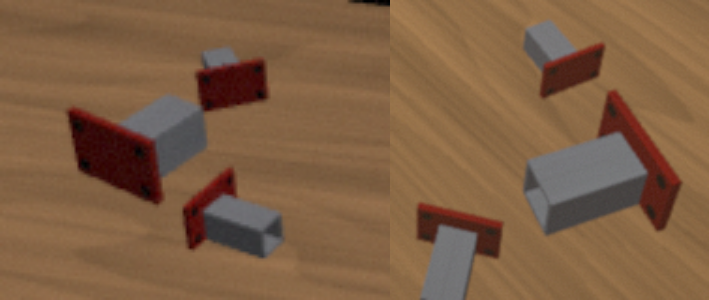

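The crop confirms it: the big part, left at scene (198,161), has a flange about 90x60 mm, and the other two are about 60x40 mm. I'm moving above it, turned so the wrist camera is on the flange side.

servo_tool --motion '[{"offset":[-0.58,-0.25,0.03],"angular":[0,0,0.917],"fingers":1},{"offset":[-0.58,-0.25,0.03],"angular":[0,0,0.917],"fingers":1},{"offset":[-0.58,-0.25,0.03],"angular":[0,0,0.917],"fingers":1},{"offset":[-0.58,-0.25,0.03],"angular":[0,0,0.917],"fingers":1},{"offset":[-0.58,-0.25,0.03],"angular":[0,0,0.917],"fingers":1},{"offset":[-0.58,-0.25,0.03],"angular":[0,0,0.917],"fingers":1},{"offset":[-0.58,-0.25,0.03],"angular":[0,0,0.917],"fingers":1},{"offset":[-0.58,-0.25,0.03],"angular":[0,0,0.917],"fingers":1},{"offset":[-0.58,-0.25,0.03],"angular":[0,0,0.917],"fingers":1},{"offset":[-0.58,-0.25,0.03],"angular":[0,0,0.917],"fingers":1},{"offset":[-0.58,-0.25,0.03],"angular":[0,0,0.917],"fingers":1},{"offset":[-0.58,-0.25,0.03],"angular":[0,0,0.917],"fingers":1}]'

```text
time_s: 1.35
tcp_pos: [499.9, -289.9, 199.4]
ee_rot: [0.993, -0.117, -0.0, -0.0]
wrist_force: [-0.2, 0.2, -0.3]
finger_gap: 1.001
gripper_force: 0.0
```

servo_tool --motion '[{"offset":[0,0,0],"angular":[0,0,0.05],"fingers":1},{"offset":[0,0,0],"angular":[0,0,0.05],"fingers":1},{"offset":[0,0,0],"angular":[0,0,0.05],"fingers":1}]'

```text
time_s: 1.65
tcp_pos: [500.0, -289.9, 199.6]
ee_rot: [0.986, -0.165, -0.0, -0.0]
wrist_force: [0.0, 1.3, 0.7]
finger_gap: 0.997
gripper_force: 0.0
```

```bash
cat >> h.py <<'E'
def tool(s):
    R=Ro.from_quat(s['ee_rot']).as_matrix()
    return R, np.array(s['tcp_pos']), np.degrees(np.arctan2(R[1,0],R[0,0]))
E
python3 - <<'E'
from h import *
d=cap('wrist','w1.png'); R,p,y=tool(d['s']); print(d['s']['time_s'],p,y,d['s']['qpos'])
print(np.round(d['T_tool_cam'],3))
W=d['W']; hsv=cv2.cvtColor(d['frame'],cv2.COLOR_RGB2HSV)
H,S,V=[hsv[...,i].astype(int) for i in range(3)]
red=((H<8)|(H>172))&(S>140)&(V>40)
for nm,m in [('redtop',red&(W[...,2]>55)&(W[...,2]<68)),('tubetop',(S<70)&(W[...,2]>34)&(W[...,2]<46))]:
    k,l,st,c=cv2.connectedComponentsWithStats(m.astype(np.uint8))
    for i in range(1,k):
        if st[i,4]<150: continue
        P=W[l==i]; r=cv2.minAreaRect(P[:,:2].astype(np.float32)); print(nm,c[i].round(),st[i,4],np.median(P[:,2]),np.round(r[0],1),np.round(r[1],1),round(r[2],1))
E
```

```text
1.65 [ 499.97469316 -289.94707594  199.55449077] -18.949381918009376 [-6.39826072e-01  4.40034564e-01  1.69490256e+00  7.58195787e-05
  1.00678510e+00  1.26165883e+00]
[[-0.00000e+00 -9.64000e-01 -2.67000e-01  7.56420e+01]
 [ 1.00000e+00 -0.00000e+00 -1.00000e-03 -9.30000e-01]
 [ 0.00000e+00 -2.67000e-01  9.64000e-01 -1.68616e+02]
 [ 0.00000e+00  0.00000e+00  0.00000e+00  1.00000e+00]]
redtop [316. 154.] 959 58.41791384820329 [ 530.7 -295.9] [89.  8.] 69.2
tubetop [315. 197.] 3223 38.583490350414934 [ 487.9 -279.3] [39.9 77.4] 69.1
```

View pics/w1.png

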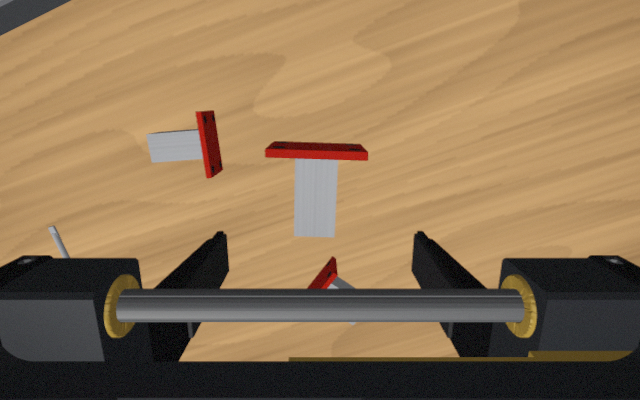

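The view shows the part straight ahead, with the flange at (316,150) and the tube at (315,197). Its yaw is -20.9°. Next I descend to the grasp, just behind the flange.

servo_tool --motion '[{"offset":[0.028,-0.01,0.1],"angular":[0,0,0.016],"fingers":1},{"offset":[0.028,-0.01,0.18],"angular":[0,0,0.016],"fingers":1},{"offset":[0.028,-0.01,0.25],"angular":[0,0,0.016],"fingers":1},{"offset":[0.028,-0.01,0.31],"angular":[0,0,0.016],"fingers":1},{"offset":[0.028,-0.01,0.35],"angular":[0,0,0.016],"fingers":1},{"offset":[0.028,-0.01,0.375],"angular":[0,0,0.016],"fingers":1},{"offset":[0.028,-0.01,0.388],"angular":[0,0,0.016],"fingers":1},{"offset":[0.028,-0.01,0.388],"angular":[0,0,0.016],"fingers":1},{"offset":[0.028,-0.01,0.388],"angular":[0,0,0.016],"fingers":1}]'

```text
time_s: 2.6
tcp_pos: [515.3, -290.1, 6.5]
ee_rot: [0.983, -0.182, 0.001, 0.0]
wrist_force: [-0.0, -0.2, 0.4]
finger_gap: 1.002
gripper_force: 0.0
```

servo_tool --motion '[{"offset":[0,0,0],"fingers":-1},{"offset":[0,0,0],"fingers":-1},{"offset":[0,0,0],"fingers":-1},{"offset":[0,0,0],"fingers":-1},{"offset":[0,0,0],"fingers":-1},{"offset":[0,0,0],"fingers":-1},{"offset":[0,0,0],"fingers":-1},{"offset":[0,0,0],"fingers":-1},{"offset":[0,0,0],"fingers":-1},{"offset":[0,0,0],"fingers":-1}]'

```text
invalid input at $.motion[0]: expected keys angular, offset, fingers
```

servo_tool --motion '[{"offset":[0,0,0],"angular":[0,0,0],"fingers":-1},{"offset":[0,0,0],"angular":[0,0,0],"fingers":-1},{"offset":[0,0,0],"angular":[0,0,0],"fingers":-1},{"offset":[0,0,0],"angular":[0,0,0],"fingers":-1},{"offset":[0,0,0],"angular":[0,0,0],"fingers":-1},{"offset":[0,0,0],"angular":[0,0,0],"fingers":-1},{"offset":[0,0,0],"angular":[0,0,0],"fingers":-1},{"offset":[0,0,0],"angular":[0,0,0],"fingers":-1},{"offset":[0,0,0],"angular":[0,0,0],"fingers":-1},{"offset":[0,0,0],"angular":[0,0,0],"fingers":-1}]'

```text
time_s: 3.6
tcp_pos: [514.9, -289.9, 5.6]
ee_rot: [0.983, -0.183, 0.0, 0.0]
wrist_force: [0.3, -1.2, -0.9]
finger_gap: 0.416
gripper_force: 30.0
```

servo_tool --motion '[{"offset":[0,0,-0.03],"angular":[0,0,0],"fingers":-1},{"offset":[0,0,-0.08],"angular":[0,0,0],"fingers":-1},{"offset":[0,0,-0.14],"angular":[0,0,0],"fingers":-1},{"offset":[0,0,-0.2],"angular":[0,0,0],"fingers":-1},{"offset":[0,0,-0.25],"angular":[0,0,0],"fingers":-1},{"offset":[0,0,-0.28],"angular":[0,0,0],"fingers":-1},{"offset":[0,0,-0.28],"angular":[0,0,0],"fingers":-1},{"offset":[0,0,-0.28],"angular":[0,0,0],"fingers":-1}]'

```text
time_s: 4.4
tcp_pos: [514.6, -289.6, 145.7]
ee_rot: [0.983, -0.183, -0.0, -0.0]
wrist_force: [-0.5, 1.4, -3.7]
finger_gap: 0.419
gripper_force: 30.0
```

```bash
python3 - <<'E'
from h import *
s=read_state(); R,p,y=tool(s); print(s['time_s'],p,y,s['finger_gap'],s['gripper_force'],s['wrist_force'],s['ft_torque'])
d=cap('wrist','w2.png')
W=(d['W']-p)@R  # tool coords
hsv=cv2.cvtColor(d['frame'],cv2.COLOR_RGB2HSV); H,S,V=[hsv[...,i].astype(int) for i in range(3)]
red=((H<8)|(H>172))&(S>140)&(V>40)&(W[...,2]<20)
P=W[red]; print('red tool min/max',np.percentile(P,[1,50,99],axis=0).round(1)); t=P[P[:,2]<np.percentile(P[:,2],2)+4]
r=cv2.minAreaRect(t[:,:2].astype(np.float32)); print(r, np.median(t[:,2]))
# fixture from the scene cam and side cam
for n in ['scene','side']:
    e=cap(n,n+'1.png'); w=e['W']; hsv=cv2.cvtColor(e['frame'],cv2.COLOR_RGB2HSV)
    V=hsv[...,2]
    bx=(abs(w[...,0]-533)<150)&(abs(w[...,1]-311)<120)
    for nm,lo,hi in [('bed',8,17),('stop',63,73)]:
        m=bx&(w[...,2]>lo)&(w[...,2]<hi)
        k,l,st,c=cv2.connectedComponentsWithStats(m.astype(np.uint8)); i=1+np.argmax(st[1:,4])
        Q=w[l==i]; r=cv2.minAreaRect(Q[:,:2].astype(np.float32)); print(n,nm,len(Q),np.median(Q[:,2]).round(1),np.round(r[0],1),np.round(r[1],1),round(r[2],2))
    m=bx&(w[...,2]>20)&(w[...,2]<70)&(hsv[...,1]<60)
    Q=w[m]; print(n,'grey upright',len(Q),Q.mean(0).round(1), np.round(cv2.minAreaRect(Q[:,:2].astype(np.float32)),1) if 0 else cv2.minAreaRect(Q[:,:2].astype(np.float32)))
    m=bx&(w[...,2]>8)&(w[...,2]<17)&(hsv[...,1]<60)&(V>130)
    Q=w[m]; 
    if len(Q)>10:
        l=cv2.fitLine(Q[:,:2].astype(np.float32),cv2.DIST_HUBER,0,.01,.01).ravel(); print('line',len(Q),l,np.degrees(np.arctan2(l[1],l[0])))
E
```

```text
4.4 [ 514.58827994 -289.57550845  145.68657084] -21.050950031818868 0.41861625747187153 29.9688870459795 [-0.52995717  1.44212629 -3.69949686] [0.05470789 0.09897899 0.00108158]
red tool min/max [[ 13.1 -44.  -53.9]
 [ 20.6  -1.  -37.9]
 [ 21.3  41.8   3.7]]
((22.877288818359375, -1.1190948486328125), (86.2840805053711, 22.69886016845703), 89.81072235107422) -52.755589814841215
scene bed 2452 12.2 [535.9 312.5] [230.2 161.7] 13.12
scene stop 224 67.4 [558.9 317.4] [16.2 91.2] 13.28
scene grey upright 912 [571.1 317.5  53. ] ((583.9716796875, 323.3439025878906), (67.70152282714844, 91.18777465820312), 13.27652645111084)
side bed 2720 13.1 [534.  313.3] [226.6 165.1] 12.9
side stop 167 68.4 [556.7 316.9] [73.4 67. ] 60.9
side grey upright 762 [566.6 312.8  48.2] ((592.2599487304688, 325.61077880859375), (88.23162078857422, 102.1146240234375), 13.929009437561035)
line 19 [ 2.2253761e-01 -9.7492409e-01  4.4626849e+02  2.7179282e+02] -77.14188
```

View pics/w2.png

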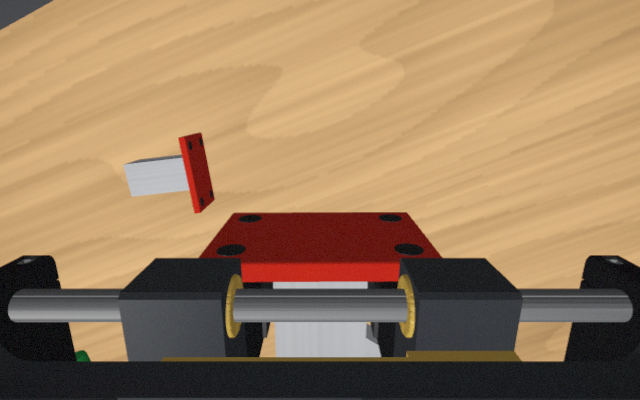

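The part is held, with the flange front at tool x≈21 (flange at px (320,240)). Carrying it over to the fixture.

servo_tool --motion '[{"offset":[-0.01,-0.025,0],"angular":[0,0,-0.02],"fingers":-1},{"offset":[-0.03,-0.075,0],"angular":[0,0,-0.05],"fingers":-1},{"offset":[-0.055,-0.138,0],"angular":[0,0,-0.08],"fingers":-1},{"offset":[-0.08,-0.2,0],"angular":[0,0,-0.11],"fingers":-1},{"offset":[-0.105,-0.263,0],"angular":[0,0,-0.14],"fingers":-1},{"offset":[-0.13,-0.325,0],"angular":[0,0,-0.17],"fingers":-1},{"offset":[-0.155,-0.388,0],"angular":[0,0,-0.2],"fingers":-1},{"offset":[-0.18,-0.45,0],"angular":[0,0,-0.23],"fingers":-1},{"offset":[-0.2,-0.5,0],"angular":[0,0,-0.25],"fingers":-1},{"offset":[-0.213,-0.533,0],"angular":[0,0,-0.27],"fingers":-1},{"offset":[-0.22,-0.55,0],"angular":[0,0,-0.285],"fingers":-1},{"offset":[-0.22,-0.55,0],"angular":[0,0,-0.285],"fingers":-1}]'

```text
time_s: 5.75
tcp_pos: [510.6, 7.3, 145.4]
ee_rot: [0.993, 0.116, -0.0, -0.0]
wrist_force: [0.1, -0.3, -3.7]
finger_gap: 0.417
gripper_force: 30.0
```

```bash
cat >> h.py <<'E'
def plan(x,y,z,yaw):
    s=read_state(); R,p,y0=tool(s)
    print('t',s['time_s'],p.round(1),round(y0,2),'off',(R.T@(np.array([x,y,z])-p)/500).round(4),'angz',round(-(yaw-y0)/120,4))
E
python3 -c "
from h import *
plan(508,306,145,13.1)"
```

```text
t 5.75 [510.6   7.3 145.4] 13.32 off [ 0.1324 -0.5825  0.0009] angz 0.0018
```

servo_tool --motion '[{"offset":[0.006,-0.026,0],"angular":[0,0,0.002],"fingers":-1},{"offset":[0.017,-0.075,0],"angular":[0,0,0.002],"fingers":-1},{"offset":[0.032,-0.14,0],"angular":[0,0,0.002],"fingers":-1},{"offset":[0.048,-0.21,0],"angular":[0,0,0.002],"fingers":-1},{"offset":[0.064,-0.28,0],"angular":[0,0,0.002],"fingers":-1},{"offset":[0.08,-0.35,0],"angular":[0,0,0.002],"fingers":-1},{"offset":[0.095,-0.42,0],"angular":[0,0,0.002],"fingers":-1},{"offset":[0.109,-0.48,0],"angular":[0,0,0.002],"fingers":-1},{"offset":[0.12,-0.53,0],"angular":[0,0,0.002],"fingers":-1},{"offset":[0.128,-0.565,0],"angular":[0,0,0.002],"fingers":-1},{"offset":[0.132,-0.582,0],"angular":[0,0,0.002],"fingers":-1},{"offset":[0.132,-0.582,0],"angular":[0,0,0.002],"fingers":-1}]'

```text
time_s: 6.95
tcp_pos: [509.2, 304.7, 145.4]
ee_rot: [0.994, 0.113, -0.0, 0.0]
wrist_force: [0.7, -0.8, -4.1]
finger_gap: 0.421
gripper_force: 30.0
```

```bash
python3 - <<'E'
from h import *
d=cap('wrist','w3.png'); R,p,y=tool(d['s']); print(d['s']['time_s'],p,y)
w=d['W']; hsv=cv2.cvtColor(d['frame'],cv2.COLOR_RGB2HSV); H,S,V=[hsv[...,i].astype(int) for i in range(3)]
th=np.radians(13.1); ex=np.array([np.cos(th),np.sin(th),0]); ey=np.array([-ex[1],ex[0],0])
for nm,m in [('stop',(w[...,2]>60)&(w[...,2]<73)&(S<60)&(V>90)),('blue',(H>100)&(H<125)&(S>120)&(w[...,2]>50)&(w[...,2]<65)),('green',(H>45)&(H<80)&(S>120)&(w[...,2]>50)&(w[...,2]<65)),('bed',(w[...,2]>8)&(w[...,2]<17)&(V<90)),('line',(w[...,2]>8)&(w[...,2]<17)&(V>130)&(S<60))]:
    k,l,st,c=cv2.connectedComponentsWithStats(m.astype(np.uint8))
    for i in range(1,k):
        if st[i,4]<100: continue
        Q=w[l==i]; r=cv2.minAreaRect(Q[:,:2].astype(np.float32)); print(nm,c[i].round(),len(Q),np.median(Q[:,2]).round(1),np.round(r[0],1),np.round(r[1],1),round(r[2],2))
E
```

```text
6.95 [509.20117892 304.7327454  145.39010599] 12.928166798311784
stop [315. 138.] 2341 66.5 [559.  320.5] [14.  90.3] 12.89
blue [314.  43.] 4104 55.3 [618.3 334.1] [37.8 99.8] 13.3
green [314.  44.] 1579 56.5 [617.8 334.1] [11.5 59.6] 12.82
line [227.  39.] 314 14.5 [612.3 402.8] [14.3 14.5] 77.21
line [403.  38.] 332 14.4 [643.5 269.7] [15.2 14.9] 75.77
line [321. 171.] 357 10.8 [522.4 297.4] [57.9 83.8] 16.28
```

View pics/w3.png

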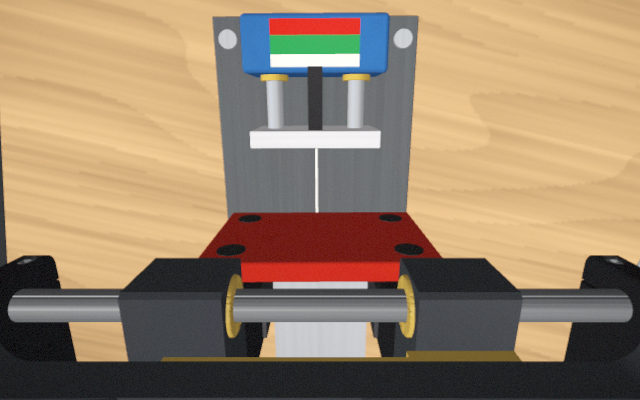

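Well aligned: stop at (315,138), pointer at (315,95), scale at (314,44), and a gap of about 25 mm. Lowering onto the bed.

servo_tool --motion '[{"offset":[0,-0.005,0.04],"angular":[0,0,0],"fingers":-1},{"offset":[0,-0.005,0.09],"angular":[0,0,0],"fingers":-1},{"offset":[0,-0.005,0.14],"angular":[0,0,0],"fingers":-1},{"offset":[0,-0.005,0.18],"angular":[0,0,0],"fingers":-1},{"offset":[0,-0.005,0.21],"angular":[0,0,0],"fingers":-1},{"offset":[0,-0.005,0.23],"angular":[0,0,0],"fingers":-1},{"offset":[0,-0.005,0.24],"angular":[0,0,0],"fingers":-1},{"offset":[0,-0.005,0.247],"angular":[0,0,0],"fingers":-1},{"offset":[0,-0.005,0.252],"angular":[0,0,0],"fingers":-1},{"offset":[0,-0.005,0.252],"angular":[0,0,0],"fingers":-1},{"offset":[0,-0.005,0.252],"angular":[0,0,0],"fingers":-1}]'

```text
time_s: 8.1
tcp_pos: [508.7, 307.3, 20.1]
ee_rot: [0.994, 0.112, 0.0, -0.0]
wrist_force: [-0.4, 0.1, -4.0]
finger_gap: 0.42
gripper_force: 30.0
```

servo_tool --motion '[{"offset":[0,0,0.001],"angular":[0,0,0],"fingers":-1},{"offset":[0,0,0.001],"angular":[0,0,0],"fingers":-1},{"offset":[0,0,0.001],"angular":[0,0,0],"fingers":-1}]'

```text
time_s: 8.4
tcp_pos: [508.6, 307.2, 19.3]
ee_rot: [0.994, 0.112, 0.0, -0.0]
wrist_force: [-0.8, -0.9, -4.0]
finger_gap: 0.42
gripper_force: 30.0
```

servo_tool --motion '[{"offset":[0,0,0.001],"angular":[0,0,0],"fingers":-1},{"offset":[0,0,0.001],"angular":[0,0,0],"fingers":-1},{"offset":[0,0,0.002],"angular":[0,0,0],"fingers":-1},{"offset":[0,0,0.002],"angular":[0,0,0],"fingers":-1},{"offset":[0,0,0.002],"angular":[0,0,0],"fingers":-1}]'

```text
time_s: 8.9
tcp_pos: [508.6, 307.1, 18.1]
ee_rot: [0.994, 0.112, 0.0, 0.0]
wrist_force: [0.8, -0.6, -3.7]
finger_gap: 0.416
gripper_force: 30.0
```

servo_tool --motion '[{"offset":[0,0,0.001],"angular":[0,0,0],"fingers":-1},{"offset":[0,0,0.001],"angular":[0,0,0],"fingers":-1},{"offset":[0,0,0.001],"angular":[0,0,0],"fingers":-1}]'

```text
time_s: 9.2
tcp_pos: [508.6, 307.1, 17.6]
ee_rot: [0.994, 0.112, 0.0, 0.0]
wrist_force: [-0.2, -0.2, -3.6]
finger_gap: 0.421
gripper_force: 30.0
```

servo_tool --motion '[{"offset":[0,0,0.001],"angular":[0,0,0],"fingers":-1},{"offset":[0,0,0.001],"angular":[0,0,0],"fingers":-1},{"offset":[0,0,0.001],"angular":[0,0,0],"fingers":-1}]'

```text
time_s: 9.5
tcp_pos: [508.6, 307.1, 17.6]
ee_rot: [0.994, 0.112, 0.0, -0.0]
wrist_force: [-2.4, -2.2, 5.5]
finger_gap: 0.419
gripper_force: 30.0
```

```bash
python3 - <<'E'
from h import *
s=read_state(); R,p,y=tool(s); print(s['time_s'],p.round(2),round(y,2),s['wrist_force'].round(2),s['ft_torque'].round(3))
d=cap('wrist','w4.png'); W=(d['W']-p)@R
hsv=cv2.cvtColor(d['frame'],cv2.COLOR_RGB2HSV); H,S,V=[hsv[...,i].astype(int) for i in range(3)]
w=d['W']
red=((H<8)|(H>172))&(S>140)&(V>40)&(W[...,0]<35)
m=(w[...,2]>60)&(w[...,2]<76)&(S<60)&(V>90)&(W[...,0]>25)&(W[...,0]<70)
for nm,q in [('red',red),('stop',m)]:
    P=W[q]; print(nm,np.percentile(P,[1,50,99],axis=0).round(1), np.percentile(w[q][:,2],[2,98]).round(1), cv2.minAreaRect(P[:,:2].astype(np.float32)))
E
```

```text
9.5 [508.6  307.14  17.63] 12.91 [-2.37 -2.19  5.51] [-0.194  0.532  0.01 ]
red [[ 13.7 -43.7 -53.9]
 [ 21.1  -0.9 -37.8]
 [ 21.8  42.3   3.8]] [15.  71.4] ((19.597463607788086, -0.9157066345214844), (30.460529327392578, 89.20873260498047), 0.44486311078071594)
stop [[ 44.9 -45.2 -50.3]
 [ 51.4  -1.9 -48.8]
 [ 56.9  42.1 -43.2]] [61.9 67.8] ((51.487327575683594, -1.6419830322265625), (90.1268081665039, 13.915934562683105), 89.5723648071289)
```

View pics/w4.png

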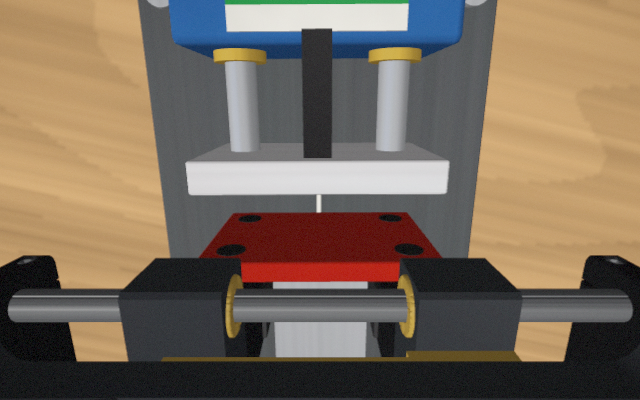

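Centred within 1 mm, with the stop at (317,175), the flange at (320,240), and a gap of about 24 mm. I'll ease the bed pressure and approach.

servo_tool --motion '[{"offset":[0,0,-0.0007],"angular":[0,0,0],"fingers":-1},{"offset":[0.004,0,-0.0007],"angular":[0,0,0],"fingers":-1},{"offset":[0.01,0,-0.0007],"angular":[0,0,0],"fingers":-1},{"offset":[0.018,0,-0.0007],"angular":[0,0,0],"fingers":-1},{"offset":[0.026,0,-0.0007],"angular":[0,0,0],"fingers":-1},{"offset":[0.034,0,-0.0007],"angular":[0,0,0],"fingers":-1},{"offset":[0.039,0,-0.0007],"angular":[0,0,0],"fingers":-1},{"offset":[0.042,0,-0.0007],"angular":[0,0,0],"fingers":-1},{"offset":[0.042,0,-0.0007],"angular":[0,0,0],"fingers":-1},{"offset":[0.042,0,-0.0007],"angular":[0,0,0],"fingers":-1}]'

```text
time_s: 10.55
tcp_pos: [528.7, 311.8, 17.6]
ee_rot: [0.994, 0.112, -0.0, 0.0]
wrist_force: [-4.0, -0.4, 4.8]
finger_gap: 0.419
gripper_force: 30.0
```

servo_tool --motion '[{"offset":[0.004,0,0],"angular":[0,0,0],"fingers":-1},{"offset":[0.008,0,0],"angular":[0,0,0],"fingers":-1},{"offset":[0.012,0,0],"angular":[0,0,0],"fingers":-1},{"offset":[0.016,0,0],"angular":[0,0,0],"fingers":-1},{"offset":[0.016,0,0],"angular":[0,0,0],"fingers":-1},{"offset":[0.016,0,0],"angular":[0,0,0],"fingers":-1}]'

```text
time_s: 11.15
tcp_pos: [535.9, 313.5, 17.6]
ee_rot: [0.994, 0.112, -0.001, 0.0]
wrist_force: [-6.7, -2.1, 7.4]
finger_gap: 0.415
gripper_force: 30.0
```

servo_tool --motion '[{"offset":[0,0,-0.0012],"angular":[0,0,0],"fingers":-1},{"offset":[0.004,0,-0.0012],"angular":[0,0,0],"fingers":-1},{"offset":[0.008,0,-0.0012],"angular":[0,0,0],"fingers":-1},{"offset":[0.01,0,-0.0012],"angular":[0,0,0],"fingers":-1},{"offset":[0.01,0,-0.0012],"angular":[0,0,0],"fingers":-1},{"offset":[0.01,0,-0.0012],"angular":[0,0,0],"fingers":-1}]'

```text
time_s: 11.75
tcp_pos: [540.5, 314.5, 17.7]
ee_rot: [0.994, 0.112, -0.001, 0.0]
wrist_force: [-8.0, -0.7, 1.2]
finger_gap: 0.42
gripper_force: 30.0
```

```bash
cat > m.py <<'E'
from h import *
import sys
s=read_state(); R,p,y=tool(s); print(s['time_s'],p.round(2),round(y,2),'F tool',(R.T@s['wrist_force']).round(2),s['ft_torque'].round(3))
d=cap('wrist',sys.argv[1]); W=(d['W']-p)@R; w=d['W']
hsv=cv2.cvtColor(d['frame'],cv2.COLOR_RGB2HSV); H,S,V=[hsv[...,i].astype(int) for i in range(3)]
m=(w[...,2]>60)&(w[...,2]<76)&(S<60)&(V>90)&(W[...,0]>15)&(W[...,0]<45)&(abs(W[...,1])<48)
P=W[m]; print('stop',np.percentile(P,[1,50,99],axis=0).round(1),cv2.minAreaRect(P[:,:2].astype(np.float32)))
for n,q in [('ptr',(V<60)&(w[...,2]>54)&(w[...,2]<70)&(W[...,0]>30)&(abs(W[...,1])<9)),('green',(H>45)&(H<80)&(S>120)&(W[...,0]>30)&(w[...,2]>50))]:
    P=W[q]; print(n,len(P), np.percentile(P,[1,99],axis=0).round(1) if len(P) else '')
E
python3 m.py w5.png
```

```text
11.75 [540.48 314.52  17.67] 12.92 F tool [-7.92 -1.1  -1.21] [0.036 1.224 0.044]
stop [[ 21.1 -45.2 -50.3]
 [ 28.4  -2.  -48.8]
 [ 33.5  42.1 -42.9]] ((29.868877410888672, -1.5244865417480469), (90.71733856201172, 18.814069747924805), 89.50888061523438)
ptr 3078 [[ 33.7  -6.1 -44.4]
 [ 74.3   3.1 -41.6]]
green 5963 [[ 74.  -31.1 -40.9]
 [ 85.5  27.6 -37.6]]
```

View pics/w5.png

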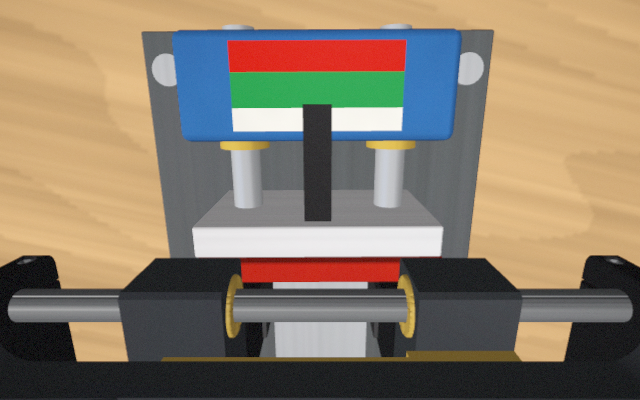

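The pointer tip, at (317,104), is just into the green band (rows 72–107), so travel is about 8.7 mm. About 5 mm more brings it to mid-green.

servo_tool --motion '[{"offset":[0.003,0,-0.0004],"angular":[0,0,0],"fingers":-1},{"offset":[0.006,0,-0.0004],"angular":[0,0,0],"fingers":-1},{"offset":[0.009,0,-0.0004],"angular":[0,0,0],"fingers":-1},{"offset":[0.01,0,-0.0004],"angular":[0,0,0],"fingers":-1},{"offset":[0.01,0,-0.0004],"angular":[0,0,0],"fingers":-1},{"offset":[0.01,0,-0.0004],"angular":[0,0,0],"fingers":-1},{"offset":[0.01,0,-0.0004],"angular":[0,0,0],"fingers":-1},{"offset":[0.01,0,-0.0004],"angular":[0,0,0],"fingers":-1}]'

```text
time_s: 12.6
tcp_pos: [544.5, 315.5, 17.7]
ee_rot: [0.994, 0.113, -0.002, 0.001]
wrist_force: [-11.8, -0.6, 2.6]
finger_gap: 0.421
gripper_force: 30.0
```

```bash
python3 m.py w6.png
```

```text
12.6 [544.5  315.46  17.68] 12.92 F tool [-11.61  -2.06  -2.53] [-0.014  1.783  0.026]
stop [[ 21.1 -45.3 -50.3]
 [ 28.4  -1.9 -48.8]
 [ 33.4  42.1 -42.9]] ((29.67794418334961, -1.5527229309082031), (90.10730743408203, 18.40189552307129), 89.40865325927734)
ptr 3043 [[ 33.7  -6.1 -44.5]
 [ 74.3   3.1 -41.7]]
green 5466 [[ 69.8 -31.1 -42.8]
 [ 81.3  27.6 -37.7]]
```

View pics/w6.png

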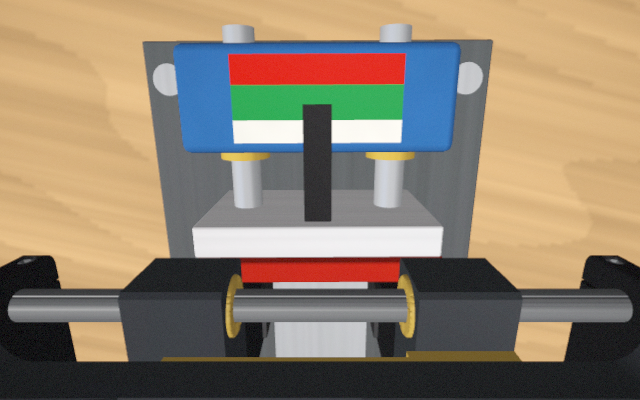

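The pointer tip at (317,104) is near mid-green (rows 85–120), with travel about 12.5 mm. Holding for more than 3 s.

servo_tool --motion '[{"offset":[0,0,0],"angular":[0,0,0],"fingers":-1},{"offset":[0,0,0],"angular":[0,0,0],"fingers":-1},{"offset":[0,0,0],"angular":[0,0,0],"fingers":-1},{"offset":[0,0,0],"angular":[0,0,0],"fingers":-1},{"offset":[0,0,0],"angular":[0,0,0],"fingers":-1},{"offset":[0,0,0],"angular":[0,0,0],"fingers":-1},{"offset":[0,0,0],"angular":[0,0,0],"fingers":-1},{"offset":[0,0,0],"angular":[0,0,0],"fingers":-1},{"offset":[0,0,0],"angular":[0,0,0],"fingers":-1},{"offset":[0,0,0],"angular":[0,0,0],"fingers":-1},{"offset":[0,0,0],"angular":[0,0,0],"fingers":-1},{"offset":[0,0,0],"angular":[0,0,0],"fingers":-1}]'

```text
time_s: 13.85
tcp_pos: [544.5, 315.5, 17.7]
ee_rot: [0.994, 0.112, -0.002, 0.001]
wrist_force: [-11.0, -1.7, 3.8]
finger_gap: 0.422
gripper_force: 30.0
```

servo_tool --motion '[{"offset":[0,0,0],"angular":[0,0,0],"fingers":-1},{"offset":[0,0,0],"angular":[0,0,0],"fingers":-1},{"offset":[0,0,0],"angular":[0,0,0],"fingers":-1},{"offset":[0,0,0],"angular":[0,0,0],"fingers":-1},{"offset":[0,0,0],"angular":[0,0,0],"fingers":-1},{"offset":[0,0,0],"angular":[0,0,0],"fingers":-1},{"offset":[0,0,0],"angular":[0,0,0],"fingers":-1},{"offset":[0,0,0],"angular":[0,0,0],"fingers":-1},{"offset":[0,0,0],"angular":[0,0,0],"fingers":-1},{"offset":[0,0,0],"angular":[0,0,0],"fingers":-1},{"offset":[0,0,0],"angular":[0,0,0],"fingers":-1},{"offset":[0,0,0],"angular":[0,0,0],"fingers":-1}]'

```text
time_s: 15.05
tcp_pos: [544.5, 315.5, 17.7]
ee_rot: [0.994, 0.112, -0.002, 0.001]
wrist_force: [-11.0, -1.5, 4.6]
finger_gap: 0.417
gripper_force: 30.0
```

servo_tool --motion '[{"offset":[0,0,0],"angular":[0,0,0],"fingers":-1},{"offset":[0,0,0],"angular":[0,0,0],"fingers":-1},{"offset":[0,0,0],"angular":[0,0,0],"fingers":-1},{"offset":[0,0,0],"angular":[0,0,0],"fingers":-1},{"offset":[0,0,0],"angular":[0,0,0],"fingers":-1},{"offset":[0,0,0],"angular":[0,0,0],"fingers":-1},{"offset":[0,0,0],"angular":[0,0,0],"fingers":-1},{"offset":[0,0,0],"angular":[0,0,0],"fingers":-1},{"offset":[0,0,0],"angular":[0,0,0],"fingers":-1},{"offset":[0,0,0],"angular":[0,0,0],"fingers":-1},{"offset":[0,0,0],"angular":[0,0,0],"fingers":-1},{"offset":[0,0,0],"angular":[0,0,0],"fingers":-1}]'

```text
time_s: 16.25
tcp_pos: [544.5, 315.5, 17.7]
ee_rot: [0.994, 0.113, -0.002, 0.001]
wrist_force: [-11.8, -1.6, 3.3]
finger_gap: 0.421
gripper_force: 30.0
```

```bash
python3 m.py w7.png
```

```text
16.25 [544.48 315.47  17.67] 12.92 F tool [-11.89  -1.03  -3.24] [-0.002  1.775  0.072]
stop [[ 21.1 -45.2 -50.3]
 [ 28.4  -1.6 -48.8]
 [ 33.5  42.1 -43. ]] ((29.650142669677734, -1.5285606384277344), (18.402685165405273, 90.13692474365234), 0.04096199944615364)
ptr 3058 [[ 33.7  -6.1 -44.5]
 [ 74.3   3.1 -41.7]]
green 5468 [[ 69.8 -31.  -42.3]
 [ 81.3  27.7 -37.7]]
```

Steady in the green, so I'm handing it in.

```bash
python3 -c "
from rig import *
print(finish_job())"
```

```text
the job is handed in; nothing more can be done
None
```

I handed the job in with the gripper holding the post foot flat, centred and square against the stop. The pointer had stood steadily near mid-green (about 12.5 mm travel) for over 3 seconds; no verdict came back.

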